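# Turn a vending-machine control board over in its rework frame and lock it

## Task

The vending machine's control board is clamped in the rework frame on the break-room table, component side up and free to swing. Turn it over in the frame so that the flat solder side faces up and the board lies level, then lock it there by turning the red wing knob clockwise (seen from above) until it is tight. Leave the soda can, cupcake, screwdriver and screw tin where they are.

Things in the scene. Friction and masses are not known exactly. Their poses are not given: they have to be found in the camera images.
- turning_axis (a point): Fixed: middle of the frame's turning axis, 150 mm above the table. z up; y level along the turning axis, away from the knob end; x level, square to the axis, to the frame's side farther from the robot. Nothing but the board lies between the posts above the base rail, so the board swings right round.
- rework_frame: The rework frame, fixed, same axes; origin at table height under turning_axis. Aluminium base rail 46 wide, 360 long, top at 30 mm, on two steel cross feet 170 mm long (x). Posts 34 x 22 mm at y -145 and +145. The plain post (+145) ends at height 170, its end nut reaches y 168; the knob post (-145) carries a brake bearing, its bridge top at height 185. A blue mat 270 x 460 mm lies under it.
- board_center (a point): Centre of the green board, on the turning axis. 116 mm wide (own x), 216 long (own y, along the axis), 3 thick, centred. Own +z: component side, parts to 28 mm above the centre, all within 29 mm of the axis line; both long edges are bare for 29 mm, free to be pushed or held. Own -z: flat solder side, silver dots. The short ends sit in black clamps 100 x 13 x 12 mm.
- board (a joint): Board angle about turning_axis y, rad. 0 = level, component side up; grows as the edge on the frame's far side (+x) goes down. +3.14 or -3.14 = level, solder side up. Turns either way past the half turn (stops at +-4.5). Knob loose: light drag (0.08 N m, 2 N at the edge), stays where it is left; knob tight: held fast.
- knob_grip (a point): Middle of the red wing knob, on its vertical screw axis, 207 mm above the table, at turning_axis (0, -145, +57 mm). The wing is an upright blade 46 long (own x), 12 thick (own y), 28 tall (193 to 221 mm above the table), on an 8 mm stem over the bridge (34 x 24 mm, top at 185 mm). Own z up.
- lock_knob (a joint): Turn of the wing knob, rad; grows clockwise seen from above. 0 = loose end, blade along turning_axis x. At about 0.9 the brake pad meets the drum, from 1.2 the board is locked, at 1.5 the knob is fully tight and stops. Steady friction 0.06 N m; stays where it is left.
- soda_can: Red soda can, 66 mm diameter, 122 mm tall, standing; origin at the centre of its underside. To be left alone.
- cupcake: Cupcake with pink icing, 68 mm wide, 73 mm tall, standing; origin at the centre of its underside. To be left alone.
- screwdriver: Screwdriver with orange handle, lying along own x, 190 mm long, handle 26 mm thick towards -x; origin under its middle. To be left alone.
- screw_tin: Round open steel tin with a few brass screws, 80 mm wide, 22 mm high; origin at the centre of its underside. To be left alone.

How it is judged:
On the way, in this order (a step that is already met when the one before it is completed fails the run):
1. the board is turned over, solder side up, within about 8.5 degrees of level and still (angle between board_center's own z axis and vertical above 2.99 rad and velocity of joint board between -0.05 and 0.05 rad/s), for 0.2 s.
2. then the knob is turned clockwise until the board is locked (value of joint lock_knob above 1.2 rad and angle between board_center's own z axis and vertical above 2.99 rad), for 0.2 s.
At the end, for the whole second after the job is handed in: The board lies solder side up within about 8.5 degrees (0.15 rad) of level and at rest, the wing knob is turned clockwise to past 1.2 rad of its 1.5 rad (board locked), and the can, cupcake, screwdriver and tin are within 30 mm of where they started (all of step 2 and velocity of joint board between -0.05 and 0.05 rad/s and distance of each of soda_can, cupcake, screwdriver, screw_tin from where it was at the start of the episode below 0.03 m); the robot touches nothing.
It fails at once if the soda can is moved more than 30 mm (distance of soda_can from where it was at the start of the episode above 0.03 m).
It fails at once if the cupcake is moved more than 30 mm (distance of cupcake from where it was at the start of the episode above 0.03 m).
It fails at once if the screwdriver is moved more than 30 mm (distance of screwdriver from where it was at the start of the episode above 0.03 m).
It fails at once if the screw tin is moved more than 30 mm (distance of screw_tin from where it was at the start of the episode above 0.03 m).
It also fails if it takes over 56 s, if anything falls off the work surface, if the arm or the gripper's body presses on something with over 40 N, if the wrist force passes 120 N, or if a joint passes its speed limit or range.

## Robot

A 6-joint arm with a two-finger parallel gripper is mounted at the origin on the work surface. World frame = base frame: x ahead of the robot, y to its left, z up, the work surface at z = 0. Lengths are in m, angles in rad, forces in N, time in s.
With the tool pointing down it reaches from about 0.35 to 0.975 m from the base axis. Payload 4.9 kg.
Tool frame: the origin (TCP) lies between the finger pads; the fingertips stand 25 mm ahead of it and the grasp point (between the pads) lies 6 mm ahead of it; z points along the fingers, y is the line along which they close (so a half turn about z gives the same grasp; the last joint's range is limited). The gripper opens to 85 mm and grips with 20 to 120 N. Pads are 22 mm wide; open, the fingers measure 114 mm over their backs; the gripper's body (76 mm by 85 mm) begins 54 mm behind the grasp point. The pads swing forward as they close: fully open they stand 13 mm farther back than shut.
Start: joints at [-1.274, 0.053, 1.613, -0, 1.476, -0.119], TCP at [0.252, -0.572, 0.256] pointing down, gripper open.
Joint ranges: [-3.01, 3.01], [-1.01, 2.22], [0.06, 2.58], [-1.02, 4.17], [0.09, 2.62], [-3.14, 3.14]. Speed limits (rad/s): [2.57, 2.57, 3.14, 3.14, 3.14, 3.14].

## Interface

Orientations are given as a unit quaternion [w, x, y, z].
In Python, from plant import manip gives the robot as it stands.
- The arm moves only by the shell command python3 -m inch 'ROWS'. ROWS is JSON, a list of rows, each a list of 3 entries, a list of its own where there are three numbers: the shift along the tool's x, y, z in m, then the turn, a rotation vector about the tool's x, y, z in rad, then the opening, from 0 (shut) to 1 (fully open). A call has 1 to 8 rows; each row shifts and turns the commanded pose from where the row before left it, along the tool's axes as they then stand; what a row does not reach is not made up. A row lasts 1/10 s, in which the tool goes at most 50 mm and 8.59 degrees, less where a joint would pass 70% of its speed; a pose out of reach is approached as far as the arm can. A call with a gripper value outside its range is refused whole. The fingers move at their own pace and stop on an object; the grip force is fixed at half the most. Time passes only in rows, so rows that do not move let the fingers close. It gives the time, the measured TCP pose, the force, the opening and the grip force at its end, in the units of the state.
- manip.state(): the state, without advancing time (a new reading comes with each control period).
- manip.grab_frame(name): name is "scene" or "top" or "wrist"; returns (picture, depth): 480x640x3 uint8, red, green, blue; 480x640 float32, m along the optical axis (not along the pixel's ray), 0 where there is no reading.
- manip.camera_params(name): a dict with "camera_matrix" (3x3 intrinsics, pixels), "rvec" (rotation vector, rad) and "tvec" (3), from world to camera coordinates, as OpenCV has them. Camera axes: x right, y down, z forward; pixel columns grow to the right and rows downward; lengths in m; the calibration is good to about 2 mm. A picture is of the moment at which its call begins: read the wrist's pose just before it. camera_params takes no time and is no camera call; for the wrist camera it gives the pose at the moment of the call.
- manip.job_done(): hands the job in; it is judged then, once.
Trained networks look in the newest picture that a camera, given by its name, has taken for a name from the list of things; names that differ only in an ending like _2 or _b are one class to them, and where a whole thing is asked for, a point or a joint stands for the part that bears it (a point fixed in the world has none). Each returns a list of dicts, best first, with "score" (0 to 1); they miss things now and then, are a little off and sometimes report something else, mostly with a low value. They report only what shows in the picture. A call takes as long as a camera call.
- manip.look_for(camera, label): "point" ([x, y, z] in m, in world coordinates, good to about 4 mm: the middle of the surface that is visible of it).
The state is a dict: "time": time; "joint_pos": joint angles; "joint_vel": joint speeds; "joint_efforts": joint torques, N m; "tool_pos": TCP position; "tool_rot": TCP orientation; "contact_force": force on the tool from outside, world axes, zero at the start; "ft_torque": the same for the moment, N m; "gripper_width": opening from 0.0 (shut) to 1.0 (fully open); "grasp_force": force on a finger pad.
Only numpy, scipy, OpenCV 4.12 (cv2) and the standard library are available. Lean on these libraries where they do the work, as an engineer would, in place of code of your own. Each camera call takes 0.05 s, during which the arm holds its last target. There are 200 camera calls.

## Working session

There is one attempt and no reset: what is moved stays moved. The work goes in short steps, Python scripts to look and compute and a shell command to move; the robot and the scene stay as the last step left them, time stands still between calls to the robot, and variables do not carry over. Pictures are saved under pics/ and viewed, at most 10 in all, crops included, and the job is handed in when it is done.

```bash
ls; mkdir -p pics
cat > h.py <<'E'
import numpy as np, cv2
from plant import manip
from scipy.spatial.transform import Rotation as R
def grab(n,f=None):
    im,d=manip.grab_frame(n); p=manip.camera_params(n)
    if f: cv2.imwrite('pics/'+f,im[:,:,::-1])
    K=np.array(p['camera_matrix']);Rm=cv2.Rodrigues(np.array(p['rvec'],float))[0];t=np.array(p['tvec']).ravel()
    v,u=np.mgrid[:480,:640]
    c=np.stack([(u-K[0,2])/K[0,0]*d,(v-K[1,2])/K[1,1]*d,d],-1)
    w=(c-t)@Rm
    w[d==0]=np.nan
    return im,d,w
def rot():
    q=manip.state()['tool_rot']; return R.from_quat([q[1],q[2],q[3],q[0]])
E
python3 - <<'E'
from h import *
np.set_printoptions(precision=3,suppress=True)
a=grab('top','top1.png');
for n in ['knob_grip','board_center','rework_frame','soda_can','cupcake','screwdriver','screw_tin']:
    print(n,[(np.round(x['point'],3),round(x['score'],2)) for x in manip.look_for('top',n)[:2]])
b=grab('scene','scene1.png')
np.savez('/tmp/m.npz',t=a[2],s=b[2])
print(rot().as_matrix()); print(manip.state()['time'])
E
```

```text
pics
knob_grip [(array([ 0.507, -0.069,  0.223]), 0.47)]
board_center [(array([0.537, 0.074, 0.152]), 0.55), (array([ 0.487, -0.204,  0.029]), 0.32)]
rework_frame [(array([ 0.529,  0.069, -0.001]), 0.57)]
soda_can [(array([0.745, 0.153, 0.121]), 0.82)]
cupcake [(array([ 0.705, -0.039,  0.053]), 0.89)]
screwdriver [(array([ 0.486, -0.204,  0.026]), 0.62)]
screw_tin [(array([0.667, 0.367, 0.004]), 0.76)]
[[ 0.915  0.404 -0.   ]
 [ 0.404 -0.915  0.   ]
 [ 0.    -0.    -1.   ]]
0.45
```

View pics/top1.png

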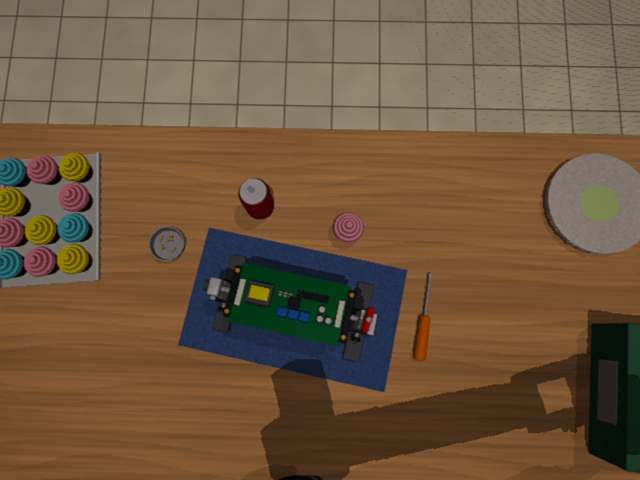

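View pics/scene1.png

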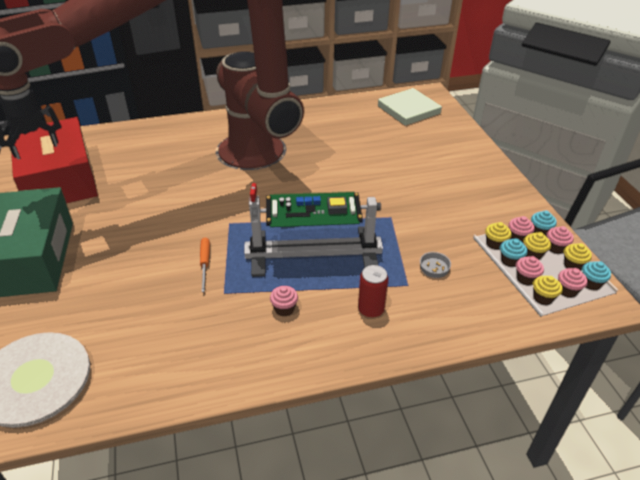

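Run:
```python
from h import *
np.set_printoptions(precision=3,suppress=True)
w=np.load('/tmp/m.npz')['t']; im=cv2.imread('pics/top1.png')
# bare board: green px at z .13-.17
hsv=cv2.cvtColor(im,cv2.COLOR_BGR2HSV)
g=(hsv[...,0]>40)&(hsv[...,0]<85)&(hsv[...,1]>80)&(w[...,2]>.08)&(w[...,2]<.22)
p=w[g]; print(len(p),p.mean(0),p.min(0),p.max(0))
r=cv2.minAreaRect((p[:,:2]*1000).astype(np.float32)); print(r)
A=np.c_[p[:,:2],np.ones(len(p))]; print('plane',np.linalg.lstsq(A,p[:,2],rcond=None)[0])
red=((hsv[...,0]<8)|(hsv[...,0]>172))&(hsv[...,1]>120)&(w[...,2]>.19)&(w[...,2]<.24)
p=w[red]; print(len(p),p.mean(0)); print(cv2.minAreaRect((p[:,:2]*1000).astype(np.float32)))
```

```text
8682 [ 0.466 -0.194  0.137] [ 0.243 -0.597  0.08 ] [0.608 0.191 0.173]
((426.5562744140625, -198.54275512695312), (789.9137573242188, 268.3179931640625), 82.65141296386719)
plane [-0.011  0.059  0.154]
172 [ 0.487 -0.061  0.219]
((382.21661376953125, -28.218795776367188), (32.4061393737793, 300.3937683105469), 68.01799011230469)
```

The top view shows the frame at about pixel (290,303), with the red knob at its right end (370,320). The can is at (257,198), the cupcake at (348,227), the screwdriver at (423,320) and the tin at (167,243). The green box contaminated my fit, so I'm cropping it out.

Run:
```python
from h import *
np.set_printoptions(precision=4,suppress=True)
w=np.load('/tmp/m.npz')['t']; im=cv2.imread('pics/top1.png')
hsv=cv2.cvtColor(im,cv2.COLOR_BGR2HSV)
box=np.zeros((480,640),bool); box[230:390,180:410]=1
g=box&(hsv[...,0]>40)&(hsv[...,0]<90)&(hsv[...,1]>80)&(w[...,2]>.08)&(w[...,2]<.22)
p=w[g]; print(len(p),np.median(p,0),p.min(0),p.max(0))
r=cv2.minAreaRect((p[:,:2]*1000).astype(np.float32)); print(r)
bz=p[(p[:,2]<.17)];A=np.c_[bz[:,:2],np.ones(len(bz))]; print('plane',np.linalg.lstsq(A,bz[:,2],rcond=None)[0])
red=box&((hsv[...,0]<8)|(hsv[...,0]>172))&(hsv[...,1]>120)&(w[...,2]>.2)&(w[...,2]<.24)
p=w[red]; print(len(p),p.mean(0)); print(cv2.minAreaRect((p[:,:2]*1000).astype(np.float32)))
b=box&(hsv[...,0]>100)&(hsv[...,0]<130)&(hsv[...,1]>80)&(w[...,2]<.015)
p=w[b]; print(cv2.minAreaRect((p[:,:2]*1000).astype(np.float32)))
# posts: high points
for lo,hi in ((.16,.2),):
    b=box&(w[...,2]>lo)&(w[...,2]<hi)&(hsv[...,1]<60); q=w[b]; print(len(q)); 
    for s in (q[q[:,1]<.02],q[q[:,1]>.13]): print(s.mean(0),len(s),s.min(0),s.max(0))
```

```text
5114 [0.5269 0.0715 0.1526] [ 0.4569 -0.0404  0.1421] [0.608  0.1905 0.1725]
((532.7767944335938, 74.01312255859375), (215.54139709472656, 115.92852020263672), 79.05364990234375)
plane [-0.0838  0.0175  0.1956]
159 [ 0.505  -0.0667  0.2191]
((504.7483825683594, -67.24378204345703), (11.705156326293945, 44.052249908447266), 71.42726135253906)
((531.7938842773438, 74.64947509765625), (458.53594970703125, 268.2621765136719), 79.09471893310547)
1011
[ 0.5071 -0.0258  0.1711] 364 [ 0.463  -0.0818  0.16  ] [0.5384 0.0197 0.1895]
[0.5537 0.1868 0.1679] 508 [0.5068 0.1301 0.1601] [0.5768 0.2385 0.1777]
```

The fits agree. The board centre is at (0.533, 0.074) with frame yaw -10.95°, which puts the knob at (0.505, -0.068) where I measured it. I'll turn the tool so its x axis is opposite frame x, which leaves room on the last joint for the knob turn, and raise it with the fingers shut.

```bash
cat > go.py <<'E'
# print the tool-frame shift/turn to a frame target: fx fy z(tip) [yaw offset]
import sys
from h import *
np.set_printoptions(precision=4,suppress=True)
a=-0.191; X=np.array([np.cos(a),np.sin(a),0]); Y=np.array([-X[1],X[0],0]); C=np.array([.5328,.074,0])
s=manip.state(); r=rot(); p=np.array(s['tool_pos']); tip=p+.025*r.as_matrix()[:,2]
print('t',s['time'],'tip frame',(tip-C)@X,(tip-C)@Y,tip[2],'F',np.array(s['contact_force']),'w',s['gripper_width'],'q',np.array(s['joint_pos']))
yo=float(sys.argv[4]) if len(sys.argv)>4 else 0
Rt=R.from_euler('z',a+np.pi+yo)*R.from_euler('x',np.pi)
print('turn',(r.inv()*Rt).as_rotvec())
if len(sys.argv)>3:
    t=C+float(sys.argv[1])*X+float(sys.argv[2])*Y+[0,0,float(sys.argv[3])]
    print('shift now',r.inv().apply(t-tip),'after turn',Rt.inv().apply(t-tip))
E
python3 -m inch '[[[0,0,-0.01],[0,0,-0.15],0],[[0,0,-0.01],[0,0,-0.15],0],[[0,0,-0.01],[0,0,-0.15],0],[[0,0,-0.01],[0,0,-0.15],0],[[0,0,-0.01],[0,0,-0.15],0],[[0,0,-0.01],[0,0,-0.15],0],[[0,0,-0.01],[0,0,-0.15],0],[[0,0,-0.01],[0,0,-0.15],0]]'
python3 -m inch '[[[0,0,0],[0,0,-0.15],0],[[0,0,0],[0,0,-0.15],0],[[0,0,0],[0,0,-0.15],0],[[0,0,0],[0,0,-0.15],0],[[0,0,0],[0,0,-0.15],0],[[0,0,0],[0,0,-0.15],0],[[0,0,0],[0,0,-0.15],0],[[0,0,0],[0,0,-0.15],0]]'
python3 go.py 0.052 0 0.22
```

```text
time: 1.25
tool_pos: [0.2524, -0.5717, 0.3367]
tool_rot: [0.0, 0.689, 0.725, -0.0]
contact_force: [-0.3, 0.7, -0.0]
gripper_width: 0.0
grasp_force: 0.0
time: 2.05
tool_pos: [0.2524, -0.5717, 0.3363]
tool_rot: [0.0, 0.159, 0.987, -0.0]
contact_force: [-0.3, -0.3, 0.0]
gripper_width: -0.001
grasp_force: 0.0
t 2.05 tip frame -0.15267917196175268 -0.6871955671674939 0.31132345824485586 F [-0.3285 -0.3471  0.0064] w -0.001268094203724794 q [-1.274   0.0177  1.5168 -0.      1.6071 -2.5252]
turn [-0.      0.     -0.1286]
shift now [-0.1148  0.7078  0.0913] after turn [-0.2047  0.6872  0.0913]
```

```bash
python3 -m inch '[[[0,0,0],[0,0,-0.129],0],[[-0.013,0.043,0],[0,0,0],0],[[-0.013,0.043,0],[0,0,0],0],[[-0.013,0.043,0],[0,0,0],0],[[-0.013,0.043,0],[0,0,0],0],[[-0.013,0.043,0],[0,0,0],0],[[-0.013,0.043,0],[0,0,0],0],[[-0.013,0.043,0],[0,0,0],0]]' >/dev/null
python3 -m inch '[[[-0.013,0.043,0],[0,0,0],0],[[-0.013,0.043,0],[0,0,0],0],[[-0.013,0.043,0],[0,0,0],0],[[-0.013,0.043,0],[0,0,0],0],[[-0.013,0.043,0],[0,0,0],0],[[-0.013,0.043,0],[0,0,0],0],[[-0.013,0.043,0],[0,0,0],0],[[-0.013,0.043,0],[0,0,0],0]]'
python3 go.py 0.052 0 0.20
```

```text
time: 3.65
tool_pos: [0.5704, 0.0246, 0.3366]
tool_rot: [0.0, 0.098, 0.995, -0.0]
contact_force: [0.2, -0.6, -0.2]
gripper_width: 0.001
grasp_force: 0.0
t 3.65 tip frame 0.04631516536118745 -0.04138393406086681 0.3115881130150906 F [ 0.1537 -0.6187 -0.1508] w 0.0009637306729510115 q [-0.0872 -0.1114  1.6413 -0.0001  1.611  -1.4615]
turn [-0.0001  0.0008 -0.0055]
shift now [-0.0054  0.0414  0.1116] after turn [-0.0057  0.0414  0.1116]
```

```bash
python3 -m inch '[[[-0.006,0.041,0],[0,0,0],0],[[0,0,0.04],[0,0,0],0],[[0,0,0.04],[0,0,0],0],[[0,0,0.04],[0,0,0],0],[[0,0,0.02],[0,0,0],0],[[0,0,0.01],[0,0,0],0],[[0,0,0.01],[0,0,0],0],[[0,0,0.01],[0,0,0],0]]'
python3 go.py 0.052 0 0.116
```

```text
time: 4.45
tool_pos: [0.5847, 0.0617, 0.1676]
tool_rot: [0.001, 0.098, 0.995, 0.0]
contact_force: [-1.4, 0.8, 3.5]
gripper_width: 0.003
grasp_force: 1.1
t 4.45 tip frame 0.05334822102325859 -0.0022179547807535042 0.14261146827193294 F [-1.4287  0.7753  3.5371] w 0.002651520213181801 q [-0.0214  0.0343  1.7837  0.0001  1.3209 -1.3954]
turn [ 0.0005  0.0026 -0.0059]
shift now [0.0014 0.0022 0.0266] after turn [0.0013 0.0022 0.0266]
```

```bash
python3 -m inch '[[[0,0,0.01],[0,0,0],0],[[0,0,0.008],[0,0,0],0],[[0,0,0.007],[0,0,0],0],[[0,0,0],[0,0,0],0]]'
python3 - <<'E'
from h import *
grab('scene','scene2.png')
im=cv2.imread('pics/scene2.png')[120:300,180:430]
cv2.imwrite('pics/c2.png',cv2.resize(im,None,fx=3,fy=3))
E
python3 go.py -0.1 0 0.25
```

```text
time: 4.85
tool_pos: [0.5833, 0.0617, 0.1401]
tool_rot: [-0.001, 0.098, 0.995, -0.0]
contact_force: [0.4, 0.3, 0.3]
gripper_width: 0.002
grasp_force: 0.0
t 4.9 tip frame 0.051978721091073425 -0.0024698995884556737 0.11558166170954713 F [ 0.303   0.3675 -0.1843] w -0.00042651973710261965 q [-0.0214  0.0617  1.8034 -0.0001  1.2775 -1.3954]
turn [-0.0002 -0.001  -0.0058]
shift now [ 0.1521  0.0016 -0.1343] after turn [ 0.152   0.0025 -0.1344]
```

View pics/c2.png

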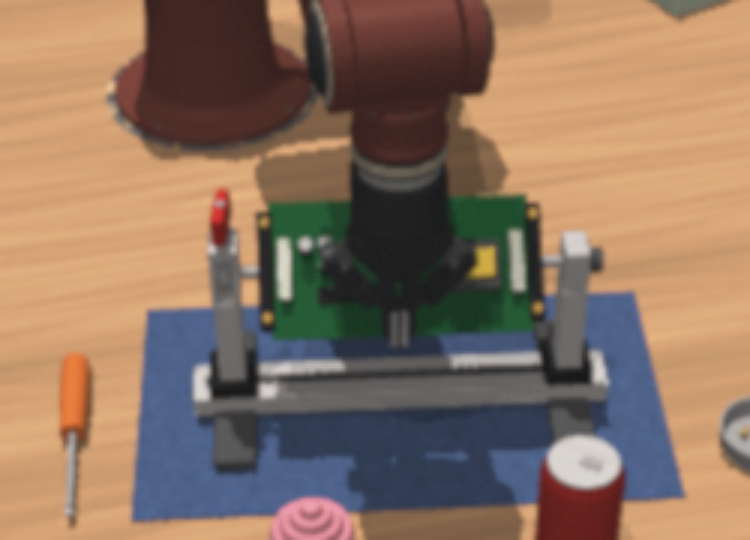

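The board is tilted about 45° with its component side facing away from the robot, as planned (crop centre (400,270)). Next I go over the top to the robot side and push the upper edge in +x.

```bash
python3 -m inch '[[[0,0,-0.048],[0,0,0],0],[[0,0,-0.048],[0,0,0],0],[[0,0,-0.048],[0,0,0],0],[[0.046,0,0],[0,0,0],0],[[0.046,0,0],[0,0,0],0],[[0.046,0,0],[0,0,0],0],[[0,0,0.04],[0,0,0],0],[[0,0,0.04],[0,0,0],0]]'
python3 -m inch '[[[0,0,0.015],[0,0,0],0],[[0,0,0],[0,0,0],0]]'
python3 go.py -0.025 0 0.165
```

```text
time: 5.7
tool_pos: [0.4489, 0.0891, 0.2076]
tool_rot: [0.004, 0.098, 0.995, 0.001]
contact_force: [0.6, -0.3, -0.1]
gripper_width: -0.0
grasp_force: 0.0
time: 5.9
tool_pos: [0.4468, 0.0886, 0.1877]
tool_rot: [-0.003, 0.098, 0.995, -0.0]
contact_force: [-0.4, -0.6, 0.9]
gripper_width: 0.001
grasp_force: 0.0
t 5.9 tip frame -0.08739450226864585 -0.002011807637856156 0.16273360135096654 F [-0.3632 -0.5695  0.8861] w 0.0013722151992206532 q [ 0.0322 -0.3172  2.0638 -0.      1.4005 -1.3417]
turn [-0.0013 -0.0054 -0.0059]
shift now [-0.0624  0.0024 -0.0026] after turn [-0.0624  0.002  -0.0023]
```

```bash
python3 -m inch '[[[-0.0125,0,0],[0,0,0],0],[[-0.0125,0,0],[0,0,0],0],[[-0.0125,0,-0.008],[0,0,0],0],[[-0.0125,0,-0.008],[0,0,0],0],[[-0.0125,0,-0.008],[0,0,0],0],[[-0.0125,0,-0.008],[0,0,0],0],[[0,0,0],[0,0,0],0]]'
python3 go.py 0.0102 0 0.190
```

```text
time: 6.6
tool_pos: [0.5249, 0.0737, 0.2259]
tool_rot: [0.003, 0.099, 0.995, 0.0]
contact_force: [1.1, -0.5, -0.2]
gripper_width: -0.002
grasp_force: 0.0
t 6.6 tip frame -0.007608708447645131 -0.0018146972694710424 0.20088779403805193 F [ 1.0543 -0.5155 -0.2314] w -0.001704580217970185 q [-0.001  -0.1591  1.8678 -0.0001  1.4275 -1.3743]
turn [ 0.001   0.0053 -0.0065]
shift now [-0.0177  0.0019  0.011 ] after turn [-0.0178  0.0018  0.0109]
```

```bash
python3 -m inch '[[[-0.009,0,0.004],[0,0,0],0],[[-0.009,0,0.006],[0,0,0],0],[[-0.006,0,0.005],[0,0,0],0],[[-0.006,0,0.005],[0,0,0],0],[[-0.005,0,0.006],[0,0,0],0],[[-0.0025,0,0.006],[0,0,0],0],[[-0.0025,0,0.005],[0,0,0],0],[[0,0,0],[0,0,0],0]]'
python3 - <<'E'
from h import *
grab('scene','scene3.png')
im=cv2.imread('pics/scene3.png')[120:300,180:430]
cv2.imwrite('pics/c3.png',cv2.resize(im,None,fx=3,fy=3))
E
python3 go.py 0.034 0 0.1515
```

```text
time: 7.4
tool_pos: [0.5608, 0.0661, 0.1839]
tool_rot: [-0.001, 0.098, 0.995, -0.0]
contact_force: [-0.7, -0.5, 0.6]
gripper_width: -0.001
grasp_force: 0.0
t 7.45 tip frame 0.028907736084426237 -0.002444295470544996 0.15932448668223137 F [-0.0695  0.9134  0.0778] w -0.00269971215495962 q [-0.0143 -0.0344  1.8232 -0.0003  1.3542 -1.3882]
turn [-0.0005 -0.0013 -0.0058]
shift now [-0.0051  0.0025  0.0078] after turn [-0.0051  0.0024  0.0078]
```

View pics/c3.png

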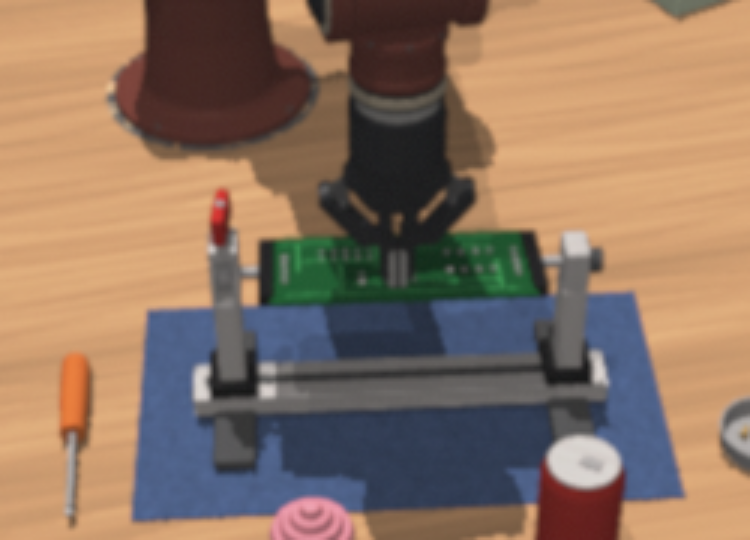

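The solder side is up and the board is nearly level (crop (400,270)). I'll press it to level, then lift and measure from above.

```bash
python3 -m inch '[[[-0.003,0,0.003],[0,0,0],0],[[-0.003,0,0.004],[0,0,0],0],[[0,0,0.001],[0,0,0],0],[[0,0,0],[0,0,0],0]]'
python3 -m inch '[[[0,0,-0.04],[0,0,0],0.6],[[0,0,-0.05],[0,0,0],0.6],[[0.0,-0.05,-0.03],[0,0,0],0.6],[[0.01,-0.05,0],[0,0,0],0.6],[[0.01,-0.05,0],[0,0,0],0.6],[[0,0,0],[0,0,0],0.6]]'
python3 - <<'E'
from h import *
np.set_printoptions(precision=4,suppress=True)
im,d,w=grab('wrist','wr1.png'); grab
_,_,t=grab('top','top2.png')
X=np.array([.9818,-.1898]);Y=np.array([.1898,.9818]);C=np.array([.5328,.074])
for n,w in(('wrist',w),('top',t)):
    q=(w[...,:2]-C); fx=q@X; fy=q@Y
    m=(abs(fx)<.055)&(abs(fy)<.1)&(w[...,2]>.12)&(w[...,2]<.19)
    if m.sum()<50: print(n,m.sum()); continue
    z=w[...,2][m]; A=np.c_[fx[m],fy[m],np.ones(m.sum())]
    print(n,m.sum(),np.linalg.lstsq(A,z,rcond=None)[0])
    k=(abs(fx)<.04)&(abs(fy+.145)<.035)&(w[...,2]>.205)&(w[...,2]<.235)
    if k.sum()>10: print('knob',k.sum(),fx[k].mean(),fy[k].mean(),w[...,2][k].mean(),cv2.minAreaRect((np.c_[fx[k],fy[k]]*1000).astype(np.float32)))
E
python3 go.py 0 -0.145 0.196
```

```text
time: 7.85
tool_pos: [0.5672, 0.0649, 0.1771]
tool_rot: [0.0, 0.098, 0.995, -0.0]
contact_force: [0.1, 0.3, -0.3]
gripper_width: -0.001
grasp_force: 0.0
time: 8.45
tool_pos: [0.5187, -0.0737, 0.2934]
tool_rot: [0.0, 0.101, 0.995, -0.001]
contact_force: [1.0, 0.8, -0.1]
gripper_width: 0.6
grasp_force: 0.0
wrist 37375 [0.0123 0.0014 0.1504]
knob 1710 -0.0018354120710546722 -0.14005939888974941 0.21850988081234146 ((-0.15848541259765625, -140.17645263671875), (13.113983154296875, 45.20146942138672), 85.02395629882812)
top 5978 [0.0114 0.0005 0.1522]
knob 35 -0.018120678735526283 -0.14272851967253367 0.22014271310780756 ((-18.44574737548828, -143.47091674804688), (11.651383399963379, 8.534195899963379), 84.78235626220703)
t 8.55 tip frame 0.014718223511933713 -0.14405756154476662 0.2680249949353615 F [ 0.9342 -0.207   0.0117] w 0.598664972158809 q [-0.2764 -0.2095  1.7997  0.0004  1.551  -1.6479]
turn [ 0.0003  0.0003 -0.0083]
shift now [ 0.0147 -0.0011  0.072 ] after turn [ 0.0147 -0.0009  0.072 ]
```

View pics/wr1.png

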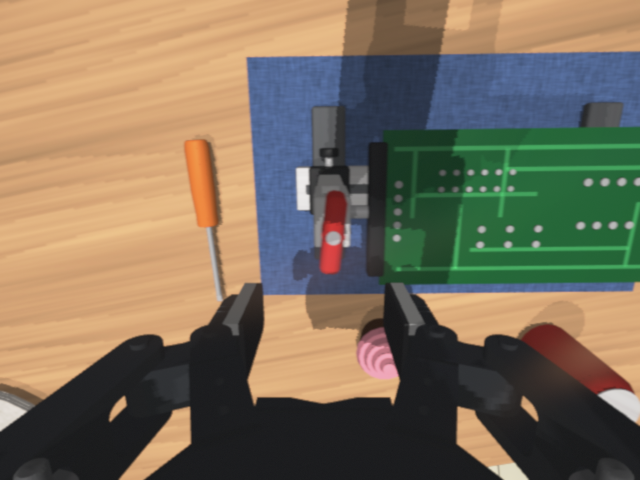

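The board is level to within 0.7°. The knob is at frame (0, -0.142) with its blade turned about 5° clockwise. I'll come down and grip the blade.

```bash
python3 -m inch '[[[0.0145,0.002,0],[0,0,0.08],0.6],[[0,0,0.03],[0,0,0],0.6],[[0,0,0.03],[0,0,0],0.6],[[0,0,0.014],[0,0,0],0.6],[[0,0,0],[0,0,0],0.3],[[0,0,0],[0,0,0],0],[[0,0,0],[0,0,0],0],[[0,0,0],[0,0,0],0]]'
python3 go.py 0 -0.142 0.194
```

```text
time: 9.35
tool_pos: [0.5069, -0.0664, 0.2207]
tool_rot: [0.001, 0.138, 0.99, -0.002]
contact_force: [-2.1, -6.7, -1.0]
gripper_width: 0.125
grasp_force: 59.0
t 9.35 tip frame 0.0012422686021095067 -0.14283902101151158 0.19574016943032166 F [-2.0771 -6.7302 -0.9788] w 0.12510133369417972 q [-0.2735 -0.2007  1.9128 -0.0046  1.4271 -1.5665]
turn [-0.0047  0.0023 -0.0861]
shift now [0.0013 0.0007 0.0017] after turn [0.0012 0.0008 0.0017]
```

```bash
python3 -m inch '[[[0,-0.002,0],[0,0,0],0],[[0,0,0],[0,0,0.14],0],[[0,0,0],[0,0,0.14],0],[[0,0,0],[0,0,0.14],0],[[0,0,0],[0,0,0.14],0],[[0,0,0],[0,0,0.14],0],[[0,0,0],[0,0,0.14],0],[[0,0,0],[0,0,0.14],0]]'
python3 -m inch '[[[0,0,0],[0,0,0.12],0],[[0,0,0],[0,0,0.12],0],[[0,0,0],[0,0,0.12],0],[[0,0,0],[0,0,0],0]]'
python3 go.py; python3 -c "
from plant import manip; print(manip.state()['ft_torque'])"
```

```text
time: 10.15
tool_pos: [0.5061, -0.0674, 0.2207]
tool_rot: [0.001, 0.59, 0.807, -0.001]
contact_force: [-2.8, -2.8, 1.1]
gripper_width: 0.122
grasp_force: 59.5
time: 10.55
tool_pos: [0.5057, -0.0676, 0.2207]
tool_rot: [0.001, 0.724, 0.69, -0.001]
contact_force: [-5.1, -4.4, 1.2]
gripper_width: 0.127
grasp_force: 59.6
t 10.55 tip frame 0.0002472670957484551 -0.14420357045233864 0.19574491945242906 F [-5.0773 -4.4051  1.2496] w 0.12654013796377678 q [-0.2773 -0.2021  1.9139 -0.0029  1.4295 -0.2286]
turn [-0.0024  0.0021 -1.4281]
[-0.60710975  0.7312154  -0.02552562]
```

```bash
python3 -m inch '[[[0,0,0],[0,0,0.05],0],[[0,0,0],[0,0,0.03],0],[[0,0,0],[0,0,0],0],[[0,0,0],[0,0,0],0.4],[[0,0,0],[0,0,0],0.6],[[0,0,0],[0,0,0],0.6],[[0,0,-0.04],[0,0,0],0.6],[[0,0,-0.05],[0,0,0],0.6]]'
python3 -m inch '[[[0,0,-0.05],[0,0,0],0.6],[[0,-0.05,0],[0,0,0],0.6],[[0,-0.05,0],[0,0,0],0.6],[[0,0,0],[0,0,0],0.6]]'
python3 - <<'E'
from h import *
np.set_printoptions(precision=4,suppress=True)
_,_,w1=grab('wrist','wr2.png')
_,_,t=grab('top','top3.png')
X=np.array([.9818,-.1898]);Y=np.array([.1898,.9818]);C=np.array([.5328,.074])
for n,w in(('wrist',w1),('top',t)):
    q=(w[...,:2]-C); fx=q@X; fy=q@Y
    m=(abs(fx)<.055)&(abs(fy)<.1)&(w[...,2]>.12)&(w[...,2]<.19)
    if m.sum()>50: print(n,m.sum(),np.linalg.lstsq(np.c_[fx[m],fy[m],np.ones(m.sum())],w[...,2][m],rcond=None)[0])
    k=(abs(fx)<.04)&(abs(fy+.145)<.035)&(w[...,2]>.205)&(w[...,2]<.235)
    if k.sum()>10: print('knob',k.sum(),cv2.minAreaRect((np.c_[fx[k],fy[k]]*1000).astype(np.float32)))
for n in ['soda_can','cupcake','screwdriver','screw_tin']: print(n,[np.round(x['point'],3) for x in manip.look_for('top',n)[:1]])
E
python3 go.py
```

```text
time: 11.35
tool_pos: [0.5045, -0.0659, 0.307]
tool_rot: [-0.003, 0.75, 0.661, -0.002]
contact_force: [1.6, 0.2, 0.1]
gripper_width: 0.602
grasp_force: 0.0
time: 11.75
tool_pos: [0.4033, -0.0529, 0.3604]
tool_rot: [0.002, 0.75, 0.661, 0.001]
contact_force: [1.1, 0.5, -0.3]
gripper_width: 0.598
grasp_force: 0.0
wrist 21670 [ 0.0131 -0.0007  0.1503]
knob 1215 ((2.2670249938964844, -142.30316162109375), (13.847196578979492, 45.469173431396484), 2.990614652633667)
top 6143 [0.0124 0.001  0.1522]
knob 182 ((-0.24312543869018555, -144.5411376953125), (11.880175590515137, 44.75290298461914), 4.3947625160217285)
soda_can [array([0.745, 0.154, 0.118])]
cupcake [array([ 0.703, -0.042,  0.051])]
screwdriver [array([ 0.484, -0.202,  0.025])]
screw_tin [array([0.665, 0.368, 0.005])]
t 12.05 tip frame -0.09873254257961107 -0.14948545998046722 0.33384465145323455 F [ 0.8155 -0.9273 -0.4251] w 0.5944438883453713 q [-0.3134 -0.5225  1.9282  0.0001  1.7368 -0.1876]
turn [-0.0005 -0.0009 -1.5056]
```

View pics/top3.png

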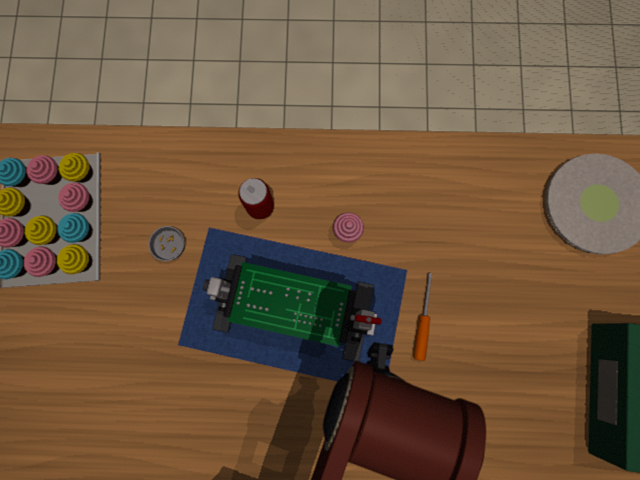

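The board is solder side up and level to 0.7°. The knob blade at (367,320) now lies along the axis, at about 1.5 rad. The can, cupcake, screwdriver and tin haven't moved, and the gripper is clear of everything.

```bash
python3 -c "
from plant import manip; print(manip.job_done())"
```

```text
the job is handed in; nothing more can be done
None
```

The job is handed in, with no verdict returned: the board is solder side up and level to about 0.7°, the red knob is turned clockwise to about 1.5 rad (locked), and the can, cupcake, screwdriver and tin are where they started, within measurement error.

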